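# Bag clips into their length-gauge pockets

## Robot

A 6-joint arm with a two-finger parallel gripper is mounted at the origin on a cart in front of the work surface, level with it; the furniture and walls round the work are solid. World frame = base frame: x ahead of the robot, y to its left, z up, the work surface at z = 0. Lengths are in mm, angles in rad, forces in N, time in s.
With the tool pointing down it reaches from about 375 to 925 mm from the base axis. Payload 5.7 kg.
Tool frame: the origin (TCP) lies where the fingers leave the gripper's body, on its centre line; the fingertips stand 80 mm ahead of it and the grasp point (between the pads) lies 61 mm ahead of it; z points along the fingers, y is the line along which they close (so a half turn about z gives the same grasp; the last joint's range is limited). The gripper opens to 88 mm and grips with 3 to 60 N. Pads are 20 mm wide; open, the fingers measure 115 mm over their backs; the gripper's body (75 mm by 178 mm) begins 61 mm behind the grasp point.
Start: joints at [1.232, 0.359, 1.51, -0, 1.272, -0.115], TCP at [133.159, 585.014, 302.623] pointing down, gripper open.
Joint ranges: [-2.97, 2.97], [-1.01, 2.36], [0.21, 2.38], [-0.96, 4.11], [0.2, 2.71], [-2.98, 2.98]. Speed limits (rad/s): [2.39, 2.39, 3.14, 3.14, 3.14, 3.14].

## Interface

Orientations are given as a unit quaternion [x, y, z, w].
In Python, from workcell import status, vision, ticket gives the robot as it stands.
- The arm moves only by the tool play_rows, never from a script. Its argument "steps" is one flat list of numbers, 5 for each row, row after row: the shift along the tool's x, y, z in mm, then the turn about the tool's z in degrees, then the opening, from 0 (shut) to 1 (fully open). In form: [tx, ty, tz, yaw, fingers, tx, ty, tz, yaw, fingers, ...]. A call has exactly 8 rows; each row is the pose to reach, as a shift and turn from the pose commanded when the call began, along the tool's axes at that moment; what a row does not reach only later rows make up. A row lasts 1/10 s, in which the tool goes at most 50 mm and 8.59 degrees, less where a joint would pass 70% of its speed; a pose out of reach is approached as far as the arm can. A call with a gripper value outside its range is refused whole. The fingers move at their own pace and stop on an object; "squeeze" is the grip in N (left out, the last holds). Time passes only in rows, so rows that repeat a pose let the fingers close, or fill a call up. It gives the time, the measured TCP pose, the force, the opening and the grip force at its end, in the units of the state.
- status.read_state(): the state, without advancing time (a new reading comes with each control period).
- vision.get_image(name): name is "scene" or "top"; returns a dict with "frame" (480x640x3 uint8, red, green, blue), "z_map" (480x640 float32, mm along the optical axis (not along the pixel's ray), 0 where there is no reading), "intrinsics" (3x3 intrinsics, pixels), "T" (4x4, takes a point from camera to world coordinates). Camera axes: x right, y down, z forward; pixel columns grow to the right and rows downward; lengths in mm; the calibration is good to about 2 mm. A picture is of the moment at which its call begins.
- ticket.sign_off(): hands the job in; it is judged then, once.
Trained networks look in a picture, given as the dict that the camera call returned (one of the last four; its "shot" number tells which), for a name from the list of things; names that differ only in an ending like _2 or _b are one class to them, and where a whole thing is asked for, a point or a joint stands for the part that bears it (a point fixed in the world has none). Each returns a list of dicts, best first, with "confidence" (0 to 1); they miss things now and then, are a little off and sometimes report something else, mostly with a low value. They report only what shows in the picture. A call takes as long as a camera call.
- vision.spot_in(picture, name): "uv" ([column, row] in pixels, amid what is visible of it).
- vision.trace(picture, name): "mask" (480x640 bool, what is visible of it) and "uv" ([column, row] in pixels, amid what is visible of it).
The state is a dict: "time": time; "joint_positions": joint angles; "joint_velocities": joint speeds; "effort": joint torques, N m; "tool_pos": TCP position; "eef_rot": TCP orientation; "force": force on the tool from outside, world axes, zero at the start; "torque": the same for the moment, N m; "width": finger opening in mm; "finger_force": force on a finger pad.
Only numpy, scipy, OpenCV 4.12 (cv2) and the standard library are available. Lean on these libraries where they do the work, as an engineer would, in place of code of your own. Each camera call takes 0.05 s, during which the arm holds its last target. There are 200 camera calls.

## Task

Sort the three bag clips by length: each goes into the low lidded pocket whose slot it just fits. Turn each clip crosswise to its slot and push it along the table through the mouth until it is fully in and does not stick out, and leave the garlic, lemon, cup, tin and spice jar standing where they are.

Things in the scene. Friction and masses are not known exactly. Their poses are not given: they have to be found in the camera images.
- clip_short: The short bag clip: a rigid closed plain white plastic bar 50 mm long, 16 mm wide, 12 mm high, about 30 g, lying loose and flat on the table. Origin: centre of its underside. x runs along its length (hinge knuckle at -x, snap hook at +x; either way round will do), y across its width, z up.
- clip_medium: The medium bag clip: a rigid closed plain white plastic bar 70 mm long, 16 mm wide, 12 mm high, about 30 g, lying loose and flat on the table. Origin: centre of its underside. x runs along its length (hinge knuckle at -x, snap hook at +x; either way round will do), y across its width, z up.
- clip_long: The long bag clip: a rigid closed plain white plastic bar 90 mm long, 16 mm wide, 12 mm high, about 30 g, lying loose and flat on the table. Origin: centre of its underside. x runs along its length (hinge knuckle at -x, snap hook at +x; either way round will do), y across its width, z up.
- pocket_short: Short pocket, white, fixed: slot 54 mm wide (y), 16 high, 18 deep, for the 50 mm clip lying crosswise. Origin: centre of mouth, on the table (no sill). x points in, y along the mouth, z up. Mouth x = 0, back wall x = 18. Clear lid z = 16-19 mm over x = 0-24: no room for fingers. Walls 8 mm. Cheeks 16 mm high flare forward from the mouth to x = -15, 13 mm wider each side. Clip home: centre x = 8-10.
- pocket_medium: Medium pocket, white, fixed: slot 74 mm wide (y), 16 high, 18 deep, for the 70 mm clip lying crosswise. Origin: centre of mouth, on the table (no sill). x points in, y along the mouth, z up. Mouth x = 0, back wall x = 18. Clear lid z = 16-19 mm over x = 0-24: no room for fingers. Walls 8 mm. Cheeks 16 mm high flare forward from the mouth to x = -15, 13 mm wider each side. Clip home: centre x = 8-10.
- pocket_long: Long pocket, white, fixed: slot 94 mm wide (y), 16 high, 18 deep, for the 90 mm clip lying crosswise. Origin: centre of mouth, on the table (no sill). x points in, y along the mouth, z up. Mouth x = 0, back wall x = 18. Clear lid z = 16-19 mm over x = 0-24: no room for fingers. Walls 8 mm. Cheeks 16 mm high flare forward from the mouth to x = -15, 13 mm wider each side. Clip home: centre x = 8-10.
- garlic: A loose garlic bulb, 60x57x58 mm. Origin: centre of its underside. A bystander: leave it where it stands.
- lemon: A loose yellow lemon, 78 (x) x55x56 mm. Origin: centre of its underside. A bystander: leave it where it stands.
- cup: A small loose white coffee cup, 62 mm across and 50 mm high, 88 mm with its handle, which points roughly toward the robot. Origin: underside, middle of bowl and handle together (the bowl's axis is 14 mm from it on the side away from the handle). A bystander: leave it where it stands.
- tin: A loose food tin, 57 mm across, 72 mm high. Origin: centre of its underside. A bystander: leave it where it stands.
- spice_jar: A loose spice jar, 41 mm across, 105 mm high, near the table's right edge. Origin: centre of its underside. A bystander: leave it where it stands.

How it is judged (in metres and radians):
At the end, for the whole second after the job is handed in: Each clip lies flat and crosswise in the pocket of its own length (within 6 mm of the slot's middle, turned less than 0.3 rad), its rear edge sticking out of the mouth by less than 4 mm, at rest; no bystander has been shifted more than 20 mm or knocked over (x of clip_short in the frame of pocket_short between 0.004 and 0.014 m and y of clip_short in the frame of pocket_short between -0.006 and 0.006 m and z of clip_short in the frame of pocket_short between -0.004 and 0.006 m and angle between the x axis of clip_short and the y axis of pocket_short, either way round below 0.3 rad and linear speed of each of clip_short, clip_medium, clip_long below 0.02 m/s and x of clip_medium in the frame of pocket_medium between 0.004 and 0.014 m and y of clip_medium in the frame of pocket_medium between -0.006 and 0.006 m and z of clip_medium in the frame of pocket_medium between -0.004 and 0.006 m and angle between the x axis of clip_medium and the y axis of pocket_medium, either way round below 0.3 rad and x of clip_long in the frame of pocket_long between 0.004 and 0.014 m and y of clip_long in the frame of pocket_long between -0.006 and 0.006 m and z of clip_long in the frame of pocket_long between -0.004 and 0.006 m and angle between the x axis of clip_long and the y axis of pocket_long, either way round below 0.3 rad); the robot touches nothing.
It fails at once if the garlic is shifted more than 20 mm or knocked over (distance of garlic from where it was at the start of the episode above 0.02 m or angle between garlic's own z axis and vertical above 0.5 rad).
It fails at once if the lemon is shifted more than 20 mm or knocked over (distance of lemon from where it was at the start of the episode above 0.02 m or angle between lemon's own z axis and vertical above 0.5 rad).
It fails at once if the cup is shifted more than 20 mm or knocked over (distance of cup from where it was at the start of the episode above 0.02 m or angle between cup's own z axis and vertical above 0.5 rad).
It fails at once if the tin is shifted more than 20 mm or knocked over (distance of tin from where it was at the start of the episode above 0.02 m or angle between tin's own z axis and vertical above 0.5 rad).
It fails at once if the spice jar is shifted more than 20 mm or knocked over (distance of spice_jar from where it was at the start of the episode above 0.02 m or angle between spice_jar's own z axis and vertical above 0.5 rad).
It also fails if it takes over 72 s, if anything falls off the work surface, if the arm or the gripper's body presses on something with over 40 N, if the wrist force passes 120 N, or if a joint passes its speed limit or range.

## Working session

There is one attempt and no reset: what is moved stays moved. The work goes in short steps, Python scripts to look and compute and a tool call to move; the robot and the scene stay as the last step left them, time stands still between calls to the robot, and variables do not carry over. Pictures are saved under pics/ and viewed, at most 10 in all, crops included, and the job is handed in when it is done.

Besides the shell and the picture viewer there is one more tool, called after "Call:" as name(argument=value, ...) on one line, values as JSON. play_rows: Moves the arm, as the interface text tells. Its arguments: {"type":"object","properties":{"steps":{"type":"array"},"squeeze":{"type":"number"}},"required":["steps"]}

```bash
mkdir -p pics
cat > h.py <<'E'
import numpy as np, cv2
from workcell import status, vision, ticket
def shot(n):
    return vision.get_image(n)
def world(p,mask=None):
    z=p["z_map"].astype(float);K=np.array(p["intrinsics"]);T=np.array(p["T"])
    v,u=np.indices(z.shape)
    c=np.stack([(u-K[0,2])/K[0,0]*z,(v-K[1,2])/K[1,1]*z,z,np.ones_like(z)],-1)
    w=(c@T.T)[...,:3]; w[z<=0]=np.nan
    return w
def save(p,f): cv2.imwrite(f,p["frame"][...,::-1])
E
python3 - <<'E'
from h import *
s=status.read_state(); print({k:np.round(s[k],3).tolist() for k in ("time","tool_pos","eef_rot","width","force")})
for n in("top","scene"):
    p=shot(n); save(p,f"pics/{n}0.png"); w=world(p)
    print(n,np.round(p["T"],3).tolist(),np.round(p["intrinsics"],1).tolist())
    for k in "clip_short clip_medium clip_long pocket_short pocket_medium pocket_long garlic lemon cup tin spice_jar".split():
        for d in vision.trace(p,k)[:4]:
            m=d["mask"]; q=w[m]; q=q[~np.isnan(q[:,0])]
            if len(q)<5: print(k,"few",d["uv"]);continue
            r=cv2.minAreaRect(q[:,:2].astype(np.float32))
            print(k,round(d["confidence"],2),np.round(d["uv"]),m.sum(),"med",np.round(np.median(q,0)),"rect",np.round(r[0]),np.round(r[1]),round(r[2]),"z",np.round(np.percentile(q[:,2],[5,95])))
E
```

```text
{'time': 0.0, 'tool_pos': [132.975, 584.523, 301.836], 'eef_rot': [0.112, 0.994, -0.001, -0.0], 'width': 87.989, 'force': [0.052, 0.251, -0.618]}
top [[0.004, -0.992, 0.124, 396.861], [-1.0, -0.006, -0.017, -57.097], [0.017, -0.124, -0.992, 1031.153], [0.0, 0.0, 0.0, 1.0]] [[547.0, 0.0, 322.3], [0.0, 547.0, 245.2], [0.0, 0.0, 1.0]]
clip_short 0.73 [274. 263.] 232 med [492.  14.  11.] rect [493.  15.] [18. 49.] 67 z [ 1. 14.]
clip_short 0.39 [286. 174.] 710 med [655.   1.  18.] rect [650.   2.] [107.  39.] 77 z [12. 22.]
clip_medium 0.83 [402. 281.] 298 med [ 462. -221.   11.] rect [ 462. -222.] [66. 15.] 7 z [ 4. 14.]
clip_long 0.8 [154. 253.] 447 med [504. 244.  11.] rect [501. 247.] [89. 22.] 17 z [ 1. 15.]
pocket_short 0.67 [347. 316.] 864 med [ 396. -119.   69.] rect [ 396. -119.] [56. 55.] 90 z [65. 72.]
pocket_short 0.57 [387. 175.] 532 med [ 657. -199.   18.] rect [ 655. -195.] [43. 84.] 6 z [13. 22.]
pocket_medium 0.61 [282. 176.] 729 med [655.   4.  18.] rect [654.   4.] [109.  45.] 78 z [ 1. 22.]
garlic 0.59 [338. 227.] 625 med [ 555. -106.   38.] rect [ 556. -107.] [53. 49
[... 1317 characters left out ...]
4.] [40. 89.] 6 z [ 9. 23.]
pocket_medium 0.96 [331. 207.] 426 med [655.   0.  20.] rect [660.   6.] [115.  54.] 77 z [ 3. 22.]
pocket_long 0.83 [272. 176.] 419 med [655. 185.  20.] rect [661. 190.] [ 64. 138.] 12 z [ 3. 22.]
garlic 0.68 [344. 253.] 520 med [ 550. -112.   37.] rect [572. -98.] [89. 54.] 32 z [15. 51.]
lemon 0.56 [271. 210.] 478 med [547.  93.  46.] rect [555. 100.] [51. 57.] 51 z [26. 56.]
cup 0.18 [370. 307.] 80 med [ 484. -219.   13.] rect [ 484. -219.] [28. 14.] 10 z [ 8. 15.]
tin 0.88 [306. 299.] 1164 med [ 388. -125.   68.] rect [ 420. -105.] [110.  57.] 33 z [ 9. 73.]
spice_jar 0.92 [466. 312.] 1099 med [ 536. -380.   78.] rect [ 594. -378.] [131.  44.] 0 z [  6. 108.]
```

Run:
```python
import cv2
i=cv2.imread("pics/top0.png")[130:380,90:530]
cv2.imwrite("pics/top0c.png",cv2.resize(i,(792,450),interpolation=cv2.INTER_CUBIC))
from h import *
p=shot("top"); w=world(p)
# heightmap of pocket region
m=(w[...,2]>8)&(w[...,2]<30)&(w[...,0]>600)&(w[...,0]<720)
n,l=cv2.connectedComponents(m.astype(np.uint8))
for k in range(1,n):
    q=w[l==k]
    if len(q)>60:
        r=cv2.minAreaRect(q[:,:2].astype(np.float32)); print(len(q),r, q[:,:2].min(0),q[:,:2].max(0),np.median(q,0))
```

```text
260 ((671.2921142578125, 334.041748046875), (48.55433654785156, 96.00000762939453), 38.814517974853516) [646.98050987 301.52630124] [719.97525022 386.6593243 ] [668.28617589 325.09535505  18.28464526]
110 ((714.8367309570312, 101.98355102539062), (8.651165008544922, 58.154151916503906), 0.7523613572120667) [710.31099574  72.96577095] [719.54371257 131.11491096] [713.15986749  98.32566266  18.5148339 ]
76 ((715.2435913085938, -103.05485534667969), (8.299426078796387, 40.74556350708008), 0.9789867997169495) [ 710.97779079 -123.35377072] [719.74078382 -82.61414865] [ 712.73548307 -101.26263986   18.98805091]
115 ((703.3256225585938, -320.64898681640625), (55.508724212646484, 15.742072105407715), 70.31339263916016) [ 694.35632034 -349.43261358] [ 719.62979333 -296.99787843] [ 699.60962076 -314.83292416   18.54696286]
329 ((660.2483520507812, -535.2657470703125), (4.287276744842529, 119.48444366455078), 89.93634033203125) [ 600.50562442 -537.47568355] [ 719.98810065 -533.18735561] [ 659.16878116 -535.50833266   18.86849816]
182 ((680.6843872070312, -380.638427734375), (57.31615447998047, 34.13935852050781), 40.7143669128418) [ 659.69925823 -411.58831952] [ 713.54077035 -361.61234646] [ 671.39092505 -370.99905343   14.93521107]
845 ((649.8579711914062, 180.40928649902344), (39.81907272338867, 129.02813720703125), 13.699151992797852) [616.5767678  113.95891642] [679.82338244 239.8662892 ] [655.20244745 182.75988742  18.6788216 ]
694 ((650.5360717773438, 3.121509552001953), (108.96797180175781, 39.60614013671875), 77.70112609863281) [620.62149867 -46.88241917] [678.57511675  59.7578171 ] [655.24879714   2.45506426  18.57880623]
554 ((652.9522094726562, -196.7894744873047), (39.2442626953125, 89.37177276611328), 4.952312469482422) [ 629.89202783 -242.60873656] [ 675.01635538 -153.666212  ] [ 656.87128208 -196.32650833   18.3807977 ]
```

View pics/top0c.png

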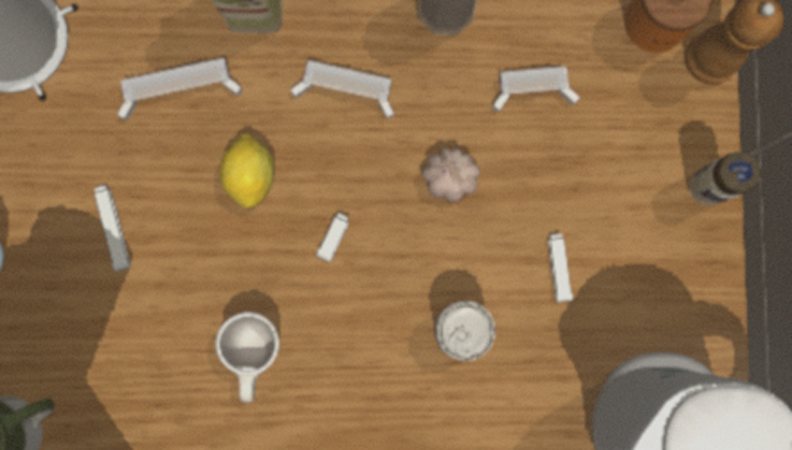

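```bash
cat > fit.py <<'E'
from h import *
from scipy.optimize import minimize
def proj(p,P):
    K=np.array(p["intrinsics"]);T=np.linalg.inv(np.array(p["T"]))
    c=np.c_[P,np.ones(len(P))]@T.T; q=c[:,:3]@K.T; return q[:,:2]/q[:,2:]
def ras(p,polys,pose,S=8):
    x,y,a=pose; R=np.array([[np.cos(a),-np.sin(a)],[np.sin(a),np.cos(a)]])
    im=np.zeros((480,640),np.uint8)
    for pl,z in polys:
        W=np.c_[np.array(pl)@R.T+[x,y],np.full(len(pl),z)]
        t=np.zeros_like(im); cv2.fillConvexPoly(t,np.round(proj(p,W)*256).astype(np.int32),255,cv2.LINE_AA,8); im=np.maximum(im,t)
    return cv2.GaussianBlur(im/255.,(5,5),1)
def fit(p,mask,polys,x0):
    m=cv2.GaussianBlur(mask.astype(float),(5,5),1)
    f=lambda q:((ras(p,polys,(q[0],q[1],q[2]/100))-m)**2).sum()
    best=None
    for d in (-8,0,8):
        r=minimize(f,[x0[0],x0[1],x0[2]*100+d],method="Nelder-Mead",options=dict(initial_simplex=[[x0[0]+a,x0[1]+b,x0[2]*100+d+c] for a,b,c in((0,0,0),(6,0,0),(0,6,0),(0,0,8))]))
        if best is None or r.fun<best.fun: best=r
    return best.x[0],best.x[1],best.x[2]/100,best.fun
def pocket(w):
    h=w/2; P=[([(0,-h-8),(0,h+8),(25,h+8),(25,-h-8)],18)]
    for s in(1,-1): P.append(([(0,s*h),(0,s*(h+7)),(-15,s*(h+19)),(-15,s*(h+13))],16))
    return P
def clip(L): return [([(-L/2,-8),(L/2,-8),(L/2,8),(-L/2,8)],11)]
E
python3 - <<'E'
from fit import *
for n in("top","scene"):
    p=shot(n); w=world(p)
    for k,L,x0 in(("long",94,(645,183,.24)),("medium",74,(645,3,-.21)),("short",54,(645,-196,.09))):
        m=(w[...,2]>9)&(w[...,2]<30)&(np.hypot(w[...,0]-x0[0]-5,w[...,1]-x0[1])<L/2+32)&(w[...,0]<695)
        print(n,"pocket",k,np.round(fit(p,m,pocket(L),x0),3),m.sum())
    for k,L,x0 in(("long",90,(502,246,.29)),("medium",70,(462,-221,.12)),("short",50,(493,15,-.4))):
        m=(w[...,2]>6)&(w[...,2]<20)&(np.hypot(w[...,0]-x0[0],w[...,1]-x0[1])<L/2+15)
        print(n,"clip",k,np.round(fit(p,m,clip(L),x0),3),m.sum())
    if n=="top":
        for x in range(680,860,30):
            print(x,[(y,int(np.nanmax(np.where((abs(w[...,0]-x)<15)&(abs(w[...,1]-y)<25),w[...,2],-9)))) for y in range(-400,300,50)])
        for x in range(260,460,30):
            print(x,[(y,int(np.nanmax(np.where((abs(w[...,0]-x)<15)&(abs(w[...,1]-y)<25),w[...,2],-9)))) for y in range(-400,300,50)])
E
```

```text
top pocket long [6.44763e+02 1.78841e+02 2.40000e-01 2.47530e+01] 842
top pocket medium [ 6.45329e+02  4.22600e+00 -2.17000e-01  2.41460e+01] 692
top pocket short [ 6.47261e+02 -1.97044e+02  9.30000e-02  1.95480e+01] 554
top clip long [5.00900e+02 2.43801e+02 3.10000e-01 2.81770e+01] 385
top clip medium [ 4.62034e+02 -2.21889e+02  1.16000e-01  2.69320e+01] 291
top clip short [ 4.92843e+02  1.43000e+01 -4.23000e-01  1.94130e+01] 207
680 [(-400, 172), (-350, 159), (-300, 5), (-250, 21), (-200, 24), (-150, 21), (-100, 5), (-50, 5), (0, 23), (50, 24), (100, 5), (150, 24), (200, 20), (250, 5)]
710 [(-400, 160), (-350, 154), (-300, 108), (-250, 5), (-200, 5), (-150, 161), (-100, 165), (-50, 5), (0, 7), (50, 195), (100, 266), (150, 196), (200, 7), (250, 4)]
740 [(-400, 4), (-350, 110), (-300, 107), (-250, 4), (-200, 5), (-150, 164), (-100, 165), (-50, 158), (0, 4), (50, 196), (100, 268), (150, 200), (200, 5), (250, 5)]
770 [(-400, 5), (-350, 95), (-300, 94), (-250, 5), (-200, 5), (-150, 162), (-100, 165), (-50, 5), (0, 5), (50, 193), (100, 267), (150, 194), (200, 4), (250, 5)]
800 [(-400, 5
[... 1135 characters left out ...]
-200, 5), (-150, 76), (-100, 75), (-50, 5), (0, 5), (50, 51), (100, 54), (150, 5), (200, 5), (250, 6)]
440 [(-400, 4), (-350, 4), (-300, 5), (-250, 16), (-200, 15), (-150, 5), (-100, 5), (-50, 4), (0, 6), (50, 4), (100, 6), (150, 6), (200, 6), (250, 5)]
scene pocket long [6.46587e+02 1.80270e+02 2.37000e-01 1.07660e+01] 374
scene pocket medium [ 6.46807e+02  4.36100e+00 -2.15000e-01  8.30600e+00] 369
scene pocket short [ 6.49268e+02 -1.96382e+02  9.80000e-02  1.11870e+01] 374
scene clip long [5.00700e+02 2.44873e+02 3.15000e-01 3.54000e+00] 200
scene clip medium [ 4.99358e+02 -2.18303e+02  8.00000e-03  1.32280e+02] 94
scene clip short [ 4.93635e+02  1.49290e+01 -4.30000e-01  2.56700e+00] 152
```

View pics/scene0.png

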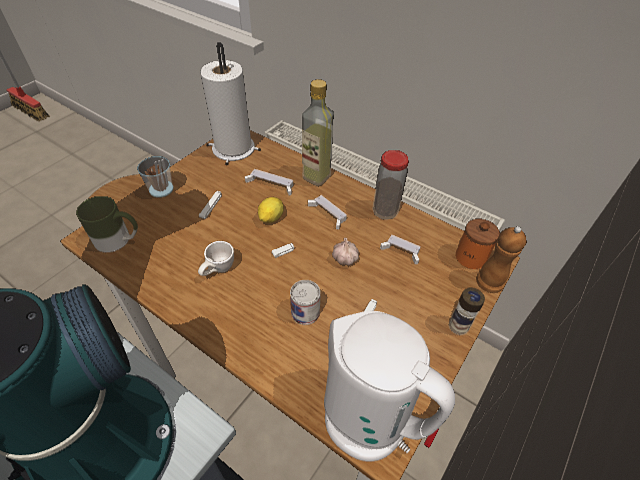

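```bash
cat > mv.py <<'E'
from h import *
import sys
from scipy.spatial.transform import Rotation as Ro
def goto(x,y,z,phi):
    s=status.read_state(); R=Ro.from_quat(s["eef_rot"]).as_matrix(); t=R.T@(np.array([x,y,z])-s["tool_pos"])
    p0=np.arctan2(R[1,1],R[0,1]); d=phi-p0
    print("t",round(s["time"],2),"cur",np.round(s["tool_pos"],1),"phi",round(p0,3),"w",round(s["width"],1),"F",np.round(s["force"],1),"-> shift",np.round(t,1),"dist",round(np.linalg.norm(t)),"yaw",round(-np.degrees(d),1))
PK=dict(long=(645.7,179.5,.239),medium=(646,4.3,-.216),short=(648.2,-196.7,.095))
def inp(k,c,z,dphi=0,dy=0):
    x,y,a=PK[k]; goto(x+c*np.cos(a)-dy*np.sin(a),y+c*np.sin(a)+dy*np.cos(a),z,a+dphi)
if __name__=="__main__":
    for a in sys.argv[1:]: eval(a)
E
python3 - <<'E'
from mv import *
for n in("top","scene"):
    w=world(shot(n))
    for x in range(320,720,40):
        print(n,x,[(y,int(np.nanmax(np.where((abs(w[...,0]-x)<20)&(abs(w[...,1]-y)<20),w[...,2],-9)))) for y in range(200,600,40)])
goto(501,244.3,302,1.883); goto(501,244.3,84,1.883)
E
```

```text
top 320 [(200, 5), (240, 5), (280, 98), (320, 103), (360, 103), (400, 101), (440, 5), (480, -9), (520, -9), (560, -9)]
top 360 [(200, 5), (240, 4), (280, 5), (320, 6), (360, 5), (400, 7), (440, 6), (480, -9), (520, -9), (560, -9)]
top 400 [(200, 5), (240, 4), (280, 4), (320, 6), (360, 5), (400, 6), (440, 4), (480, -9), (520, -9), (560, -9)]
top 440 [(200, 5), (240, 10), (280, 6), (320, 5), (360, 115), (400, 80), (440, 77), (480, -9), (520, -9), (560, -9)]
top 480 [(200, 5), (240, 16), (280, 4), (320, 5), (360, 111), (400, 81), (440, 79), (480, -9), (520, -9), (560, -9)]
top 520 [(200, 5), (240, 16), (280, 14), (320, 6), (360, 79), (400, 80), (440, 6), (480, -9), (520, -9), (560, -9)]
top 560 [(200, 4), (240, 13), (280, 11), (320, 6), (360, 5), (400, 4), (440, 4), (480, -9), (520, -9), (560, -9)]
top 600 [(200, 5), (240, 16), (280, 6), (320, 5), (360, 4), (400, 5), (440, 5), (480, -9), (520, -9), (560, -9)]
top 640 [(200, 23), (240, 23), (280, 6), (320, 228), (360, 230), (400, 9), (440, 4), (480, -9), (520, -9), (560, -9)]
top 680 [(200, 24), (240, 5), (280, 6), (320, 231), (360, 231)
[... 773 characters left out ...]
[(200, 5), (240, 16), (280, 13), (320, 5), (360, 4), (400, 5), (440, 4), (480, -9), (520, -9), (560, -9)]
scene 600 [(200, 4), (240, 13), (280, 5), (320, 4), (360, 5), (400, 4), (440, 4), (480, -9), (520, -9), (560, -9)]
scene 640 [(200, 24), (240, 25), (280, 5), (320, 224), (360, 231), (400, 219), (440, 4), (480, -9), (520, -9), (560, -9)]
scene 680 [(200, 22), (240, 18), (280, 4), (320, 230), (360, 268), (400, 231), (440, 6), (480, -9), (520, -9), (560, -9)]
t 1.45 cur [133.1 585.  302.6] phi 1.347 w 87.8 F [ 0.2 -0.5  0.2] -> shift [-434.3 -250.6    0.6] dist 501 yaw -30.7
t 1.45 cur [133.1 585.  302.6] phi 1.347 w 87.8 F [ 0.2 -0.5  0.2] -> shift [-434.3 -250.5  218.6] dist 547 yaw -30.7
```

Run:
```python
from mv import *
for n in("top","scene"):
    p=shot(n);w=world(p)
    m=(w[...,2]>70)&(w[...,0]>400)&(w[...,0]<580)&(w[...,1]>320)&(w[...,1]<470)
    q=w[m]; print(n,len(q),np.percentile(q,[0,2,50,98,100],axis=0).round())
    q=q[q[:,2]>95]; print(len(q), q.round()[:8].tolist())
```

```text
top 453 [[434. 346.  70.]
 [434. 348.  70.]
 [468. 381.  76.]
 [506. 421. 105.]
 [507. 422. 117.]]
23 [[481.0, 354.0, 106.0], [482.0, 356.0, 97.0], [480.0, 355.0, 104.0], [480.0, 355.0, 99.0], [479.0, 356.0, 100.0], [479.0, 356.0, 97.0], [469.0, 351.0, 110.0], [470.0, 352.0, 105.0]]
scene 364 [[433. 346.  70.]
 [434. 349.  71.]
 [467. 373.  76.]
 [506. 423. 111.]
 [508. 424. 117.]]
34 [[479.0, 355.0, 106.0], [483.0, 357.0, 103.0], [469.0, 352.0, 112.0], [478.0, 355.0, 104.0], [483.0, 359.0, 99.0], [457.0, 350.0, 117.0], [461.0, 352.0, 114.0], [465.0, 351.0, 111.0]]
```

Call:
play_rows(steps=[-43,-25,0,-4,0.5,-86,-50,0,-8,0.5,-129,-75,0,-12,0.5,-172,-100,0,-16,0.5,-215,-125,0,-20,0.5,-258,-150,0,-24,0.5,-301,-175,0,-28,0.5,-344,-200,0,-30.7,0.5])

```text
time: 2.35
tool_pos: [425.5, 312.1, 302.9]
eef_rot: [-0.157, 0.988, 0.0, 0.0]
force: [0.2, 1.4, 0.2]
width: 44.0
finger_force: 0.0
```

```bash
python3 mv.py "goto(501,244.3,302,1.883)" "goto(501,244.3,84,1.883)"
```

```text
t 2.35 cur [425.5 312.1 302.9] phi 1.885 w 44.0 F [0.2 1.4 0.2] -> shift [-50.8 -87.8   0.9] dist 101 yaw 0.1
t 2.35 cur [425.5 312.1 302.9] phi 1.885 w 44.0 F [0.2 1.4 0.2] -> shift [-50.7 -87.9 218.9] dist 241 yaw 0.1
```

Call:
play_rows(steps=[-25,-44,0,0,0.5,-51,-88,10,0,0.5,-51,-88,60,0,0.5,-51,-88,110,0,0.5,-51,-88,155,0,0.5,-51,-88,190,0,0.5,-51,-88,210,0,0.5,-51,-88,219,0,0.5])

```text
time: 3.15
tool_pos: [498.6, 245.1, 81.5]
eef_rot: [-0.155, 0.988, -0.0, -0.002]
force: [1.0, -0.3, 0.1]
width: 43.8
finger_force: 0.0
```

```bash
python3 mv.py "goto(501,244.3,84,1.883)"
```

```text
t 3.15 cur [498.6 245.1  81.5] phi 1.883 w 43.8 F [ 1.  -0.3  0.1] -> shift [-2.  -1.5 -2.5] dist 4 yaw -0.0
```

Call:
play_rows(steps=[0,0,-1,0,0.0,0,0,-1,0,0.0,0,0,-1,0,0.0,0,0,-1,0,0.0,0,0,-1,0,0.0,0,0,-1,0,0.0,0,0,-30,0,0.0,0,0,-60,0,0.0], squeeze=25)

```text
time: 3.95
tool_pos: [499.0, 245.2, 143.9]
eef_rot: [-0.155, 0.988, -0.0, -0.001]
force: [0.7, 0.1, -1.0]
width: 15.7
finger_force: 25.0
```

```bash
python3 mv.py "inp('long',-38,145)" "inp('long',-38,85)"; python3 -c "
from h import *
save(shot('top'),'pics/t1.png')"
```

```text
t 3.95 cur [499.  245.2 143.9] phi 1.883 w 15.7 F [ 0.7  0.1 -1. ] -> shift [ -81.6 -104.8   -1.3] dist 133 yaw 94.2
t 3.95 cur [499.  245.2 143.9] phi 1.883 w 15.7 F [ 0.7  0.1 -1. ] -> shift [ -81.7 -104.8   58.7] dist 145 yaw 94.2
```

Call:
play_rows(steps=[0,0,-20,8,0,-10,-14,-20,16,0,-22,-28,-20,24,0,-34,-42,-20,32,0,-46,-56,-20,40,0,-58,-70,-20,48,0,-70,-86,-20,56,0,-82,-105,-20,64,0])

```text
time: 4.8
tool_pos: [610.4, 170.6, 163.9]
eef_rot: [0.394, 0.919, 0.0, 0.0]
force: [0.6, 0.3, 0.4]
width: 15.3
finger_force: 25.0
```

```bash
python3 mv.py "inp('long',-38,85,0,1.7)"
```

```text
t 4.8 cur [610.4 170.6 163.9] phi 0.76 w 15.3 F [0.6 0.3 0.4] -> shift [ 2.6 -0.4 78.9] dist 79 yaw 29.9
```

Call:
play_rows(steps=[3,0,0,8,0,3,0,0,16,0,3,0,0,24,0,3,0,10,29.9,0,3,0,35,29.9,0,3,0,60,29.9,0,3,0,74,29.9,0,3,0,79,29.9,0])

```text
time: 5.6
tool_pos: [606.8, 172.8, 85.1]
eef_rot: [0.616, 0.788, -0.001, -0.001]
force: [-10.2, -2.2, 31.2]
width: 15.7
finger_force: 25.0
```

```bash
python3 mv.py "inp('long',-38,84,0,1.7)" "inp('long',-110,115)"
```

```text
t 5.6 cur [606.8 172.8  85.1] phi 0.244 w 15.7 F [-10.2  -2.2  31.2] -> shift [-1.   1.3  1.1] dist 2 yaw 0.3
t 5.6 cur [606.8 172.8  85.1] phi 0.244 w 15.7 F [-10.2  -2.2  31.2] -> shift [ -2.3 -70.8 -29.7] dist 77 yaw 0.3
```

Call:
play_rows(steps=[0,0,0,0,0.35,0,0,0,0,0.35,0,0,0,0,0.35,0,0,0,0,0.35,0,0,-30,0,0.8,0,-5,-35,0,0.8,0,-40,-35,0,0.8,0,-71,-35,0,0.8])

```text
time: 6.4
tool_pos: [538.3, 155.6, 119.7]
eef_rot: [0.616, 0.788, 0.0, 0.0]
force: [-1.6, -0.5, -0.0]
width: 59.4
finger_force: 0.0
```

Run:
```python
from mv import *
from fit import *
for n in("top","scene"):
    p=shot(n); w=world(p)
    m=(w[...,2]>6)&(w[...,2]<25)&(np.hypot(w[...,0]-609,w[...,1]-170)<60)
    x,y,a=PK["long"]
    print(n,m.sum())
    save(p,f'pics/l_{n}.png')
inp('long',-106,119)
i=cv2.imread('pics/l_scene.png')[120:300,150:390]; cv2.imwrite('pics/l_c.png',cv2.resize(i,(720,540)))
```

```text
top 265
scene 279
t 6.5 cur [533.3 154.8 118.8] phi 0.244 w 67.1 F [ 0.7 -0.6  0.2] -> shift [-2.7  9.  -0.3] dist 9 yaw 0.3
```

View pics/l_c.png

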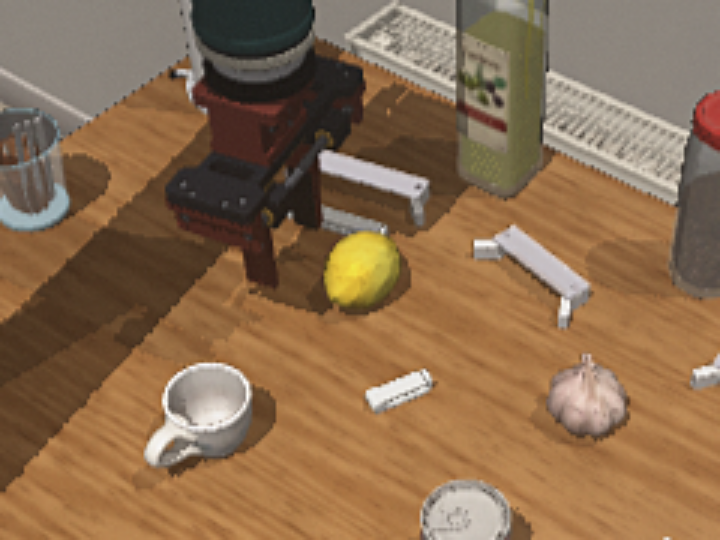

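Call:
play_rows(steps=[-2,0,20,-0.3,0.8,-2,0,33,-0.3,0.8,-2,10,35,-0.3,0.8,-2,22,35,-0.3,0.8,-2,34,35,-0.3,0.8,-2,44,35,-0.3,0.8,-2,54,35,-0.3,0.8,-2,60,35,-0.3,0.8])

```text
time: 7.3
tool_pos: [599.4, 168.7, 85.0]
eef_rot: [0.614, 0.79, 0.001, 0.001]
force: [0.0, -1.5, -0.6]
width: 70.1
finger_force: 0.1
```

```bash
python3 mv.py "inp('long',-50,84)"; python3 -c "
from h import *
p=shot('scene');i=p['frame'][100:240,190:370,::-1]; cv2.imwrite('pics/l2.png',cv2.resize(i,(720,560)))"
```

```text
t 7.3 cur [599.4 168.7  85. ] phi 0.249 w 70.1 F [ 0.  -1.5 -0.6] -> shift [-0.5 -2.4  1. ] dist 3 yaw 0.6
```

View pics/l2.png

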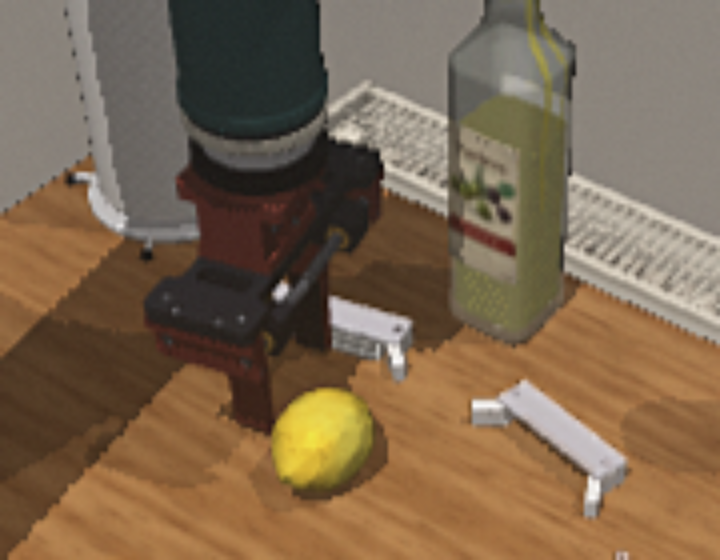

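Call:
play_rows(steps=[0,-15,0,0,0.8,0,-25,-10,0,0.8,0,-30,-50,0,0.5,0,-35,-80,-6,0.5,0,-35,-90,-14,0.5,-20,-60,-90,-22,0.5,-50,-85,-90,-30,0.5,-90,-100,-90,-38,0.5])

```text
time: 8.15
tool_pos: [520.4, 56.5, 175.4]
eef_rot: [0.319, 0.948, -0.0, -0.001]
force: [-0.1, -0.4, 0.3]
width: 43.9
finger_force: 0.0
```

Run:
```python
from mv import *
goto(493.2,14.6,175,1.146);goto(493.2,14.6,84,1.146)
p=shot('scene');i=p['frame'][150:220,220:320,::-1]; j=shot('top')['frame'][140:230,140:260,::-1]
cv2.imwrite('pics/l3.png',np.hstack([cv2.resize(i,(400,400),interpolation=2),cv2.resize(j,(400,400),interpolation=2)]))
```

```text
t 8.15 cur [520.4  56.5 175.4] phi 0.92 w 43.9 F [-0.1 -0.4  0.3] -> shift [ -3.8 -49.8   0.5] dist 50 yaw -12.9
t 8.15 cur [520.4  56.5 175.4] phi 0.92 w 43.9 F [-0.1 -0.4  0.3] -> shift [ -3.9 -49.7  91.5] dist 104 yaw -12.9
```

View pics/l3.png

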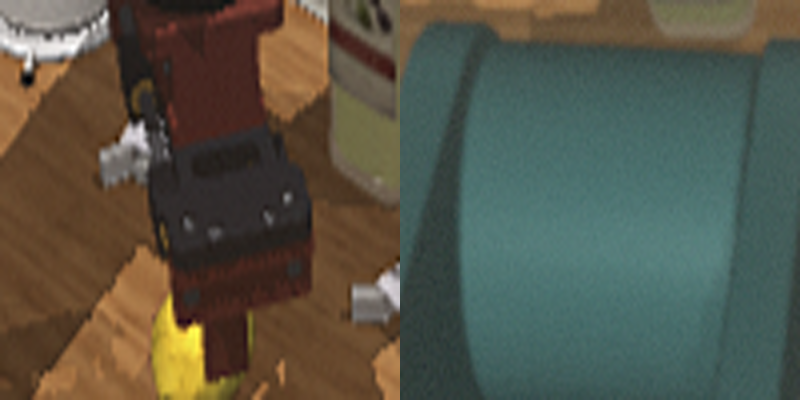

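Call:
play_rows(steps=[-4,-25,0,-6,0.5,-4,-50,0,-12.9,0.5,-4,-50,30,-12.9,0.5,-4,-50,60,-12.9,0.5,-4,-50,80,-12.9,0.5,-4,-50,88,-12.9,0.5,-4,-50,91,-12.9,0.5,-4,-50,91,-12.9,0.5])

```text
time: 9.05
tool_pos: [495.9, 14.8, 84.1]
eef_rot: [0.215, 0.977, 0.0, 0.0]
force: [-0.4, 0.1, 1.0]
width: 43.9
finger_force: 0.0
```

```bash
python3 mv.py "goto(493.2,14.6,83,1.146)"
```

```text
t 9.05 cur [495.9  14.8  84.1] phi 1.137 w 43.9 F [-0.4  0.1  1. ] -> shift [ 2.4 -1.3  1.1] dist 3 yaw -0.5
```

Call:
play_rows(steps=[2.4,-1.3,1,-0.5,0.5,2.4,-1.3,1,-0.5,0,2.4,-1.3,1,-0.5,0,2.4,-1.3,1,-0.5,0,2.4,-1.3,1,-0.5,0,2.4,-1.3,1,-0.5,0,2.4,-1.3,1,-0.5,0,2.4,-1.3,-20,-0.5,0], squeeze=25)

```text
time: 9.85
tool_pos: [491.4, 14.4, 102.2]
eef_rot: [0.211, 0.978, -0.0, -0.002]
force: [-0.4, -0.3, 0.5]
width: 15.9
finger_force: 25.0
```

```bash
python3 mv.py "goto(493.2,14.6,83,1.146)" "inp('short',-38,180)"
```

```text
t 9.85 cur [491.4  14.4 102.2] phi 1.146 w 15.9 F [-0.4 -0.3  0.5] -> shift [-1.6  0.9 19.2] dist 19 yaw 0.0
t 9.85 cur [491.4  14.4 102.2] phi 1.146 w 15.9 F [-0.4 -0.3  0.5] -> shift [-196.6 -146.8  -78.4] dist 258 yaw 60.2
```

Call:
play_rows(steps=[0,0,-45,8,0,-28,-21,-78,16,0,-58,-43,-78,24,0,-88,-65,-78,32,0,-118,-88,-78,40,0,-148,-110,-78,48,0,-175,-130,-78,56,0,-196,-147,-78,60.2,0])

```text
time: 10.65
tool_pos: [611.7, -202.3, 181.3]
eef_rot: [0.675, 0.738, -0.0, 0.0]
force: [-0.5, 0.1, -0.5]
width: 15.9
finger_force: 25.0
```

Run:
```python
from mv import *
inp('short',-38,84.5,0,1.7)
j=shot('top')['frame'][140:240,130:330,::-1]
cv2.imwrite('pics/t4.png',cv2.resize(j,(800,400),interpolation=2))
```

```text
t 10.65 cur [ 611.7 -202.3  181.3] phi 0.09 w 15.9 F [-0.5  0.1 -0.5] -> shift [ 3.8 -1.1 96.8] dist 97 yaw -0.3
```

View pics/t4.png

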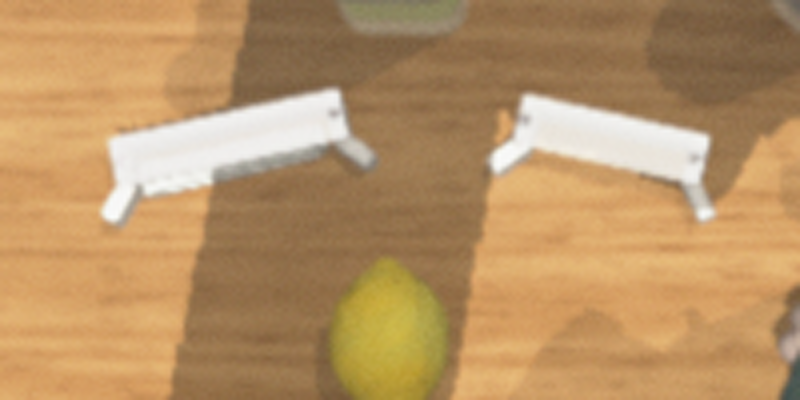

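Call:
play_rows(steps=[4,-1,30,0,0,4,-1,60,0,0,4,-1,80,0,0,4,-1,92,0,0,4,-1,96,0,0,4,-1,96,0,0,4,-1,96,0,0.35,4,-1,96,0,0.35])

```text
time: 11.5
tool_pos: [610.3, -196.8, 86.9]
eef_rot: [0.673, 0.74, 0.0, 0.001]
force: [-0.2, -0.4, -0.7]
width: 28.2
finger_force: 0.0
```

```bash
python3 mv.py "inp('short',-38,84,0,1.7)"  "inp('short',-110,84,0,0)"
```

```text
t 11.5 cur [ 610.3 -196.8   86.9] phi 0.096 w 28.2 F [-0.2 -0.4 -0.7] -> shift [-1.8 -0.3  2.9] dist 3 yaw 0.0
t 11.5 cur [ 610.3 -196.8   86.9] phi 0.096 w 28.2 F [-0.2 -0.4 -0.7] -> shift [ -3.5 -72.3   2.8] dist 72 yaw 0.0
```

Call:
play_rows(steps=[0,0,0,0,0.4,0,0,-20,0,0.6,0,0,-34,0,0.8,-3,-36,-34,0,0.8,-3,-70,-34,0,0.8,-3,-70,-34,0,0.8,-3,-70,-20,0,0.8,-3,-70,2,0,0.8])

```text
time: 12.3
tool_pos: [542.8, -207.2, 84.6]
eef_rot: [0.673, 0.74, 0.001, 0.003]
force: [-0.6, 0.4, -1.4]
width: 70.0
finger_force: 0.0
```

```bash
python3 mv.py "inp('short',-50,84)"
```

```text
t 12.3 cur [ 542.8 -207.2   84.6] phi 0.095 w 70.0 F [-0.6  0.4 -1.4] -> shift [ 0.5 55.9  0.9] dist 56 yaw 0.0
```

Call:
play_rows(steps=[0,10,0,0,0.8,0,20,0,0,0.8,0,30,0,0,0.8,0,40,0,0,0.8,0,49,0,0,0.8,0,54,0,0,0.8,0,57,0,0,0.8,0,58,0,0,0.8])

```text
time: 13.1
tool_pos: [595.6, -202.8, 83.7]
eef_rot: [0.672, 0.741, -0.003, -0.001]
force: [-12.2, -11.7, 4.4]
width: 70.3
finger_force: 8.6
```

Run:
```python
from mv import *
inp('short',-48,84)
p=shot('scene');i=p['frame'][200:275,350:450,::-1]; j=p['frame'][150:225,225:325,::-1]
cv2.imwrite('pics/s2.png',np.hstack([cv2.resize(i,(400,300),interpolation=2),cv2.resize(j,(400,300),interpolation=2)]))
```

```text
t 13.1 cur [ 595.6 -202.8   83.7] phi 0.097 w 70.3 F [-12.2 -11.7   4.4] -> shift [ 1.   5.  -0.4] dist 5 yaw 0.1
```

View pics/s2.png

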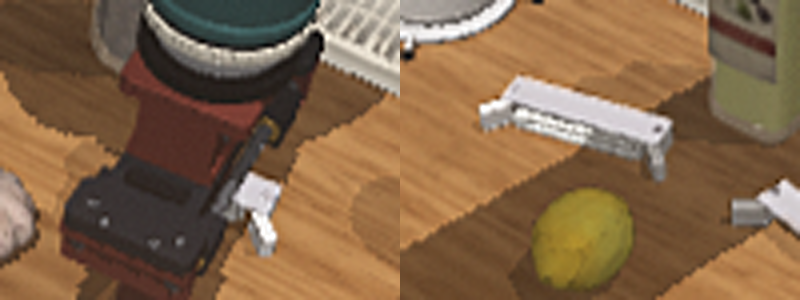

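Call:
play_rows(steps=[0,-15,0,0,0.8,0,-25,-15,0,0.8,0,-50,-40,0,0.8,0,-90,-60,0,0.8,0,-130,-60,0,0.8,0,-150,-60,0,0.8,0,-150,-60,0,0.8,0,-150,-60,0,0.8])

```text
time: 13.95
tool_pos: [449.7, -215.4, 144.3]
eef_rot: [0.673, 0.74, 0.0, 0.001]
force: [-0.0, -0.2, 0.2]
width: 70.5
finger_force: 0.0
```

Run:
```python
from mv import *
inp('short',-110,118)
p=shot('scene');i=p['frame'][200:275,350:450,::-1]; j=shot('top')['frame'][145:220,340:440,::-1]
cv2.imwrite('pics/s3.png',np.hstack([cv2.resize(i,(400,300),interpolation=2),cv2.resize(j,(400,300),interpolation=2)]))
```

```text
t 13.95 cur [ 449.7 -215.4  144.3] phi 0.095 w 70.5 F [-0.  -0.2  0.2] -> shift [-0.2 89.4 26.4] dist 93 yaw -0.0
```

View pics/s3.png

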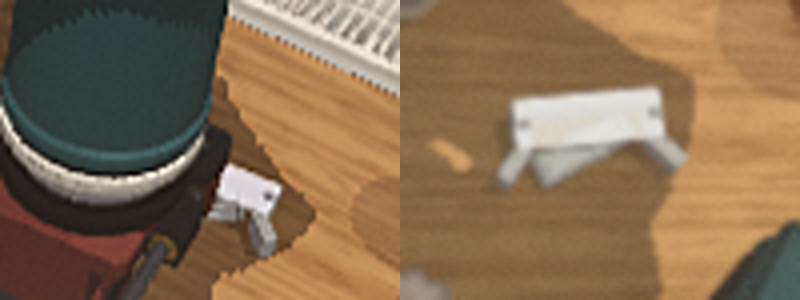

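Call:
play_rows(steps=[13,40,0,0,0.8,13,80,20,0,0.8,13,100,45,0,0.8,13,108,60,0,0.8,13,116,60,0,0.8,13,126,60,0,0.8,13,136,60,0,0.8,13,143,60,0,0.8])

```text
time: 14.85
tool_pos: [588.7, -188.4, 84.1]
eef_rot: [0.672, 0.74, -0.001, -0.001]
force: [-15.9, -7.0, 11.2]
width: 70.0
finger_force: 8.5
```

```bash
python3 mv.py "inp('short',-48,84,0,13)"
```

```text
t 14.85 cur [ 588.7 -188.4   84.1] phi 0.096 w 70.0 F [-15.9  -7.   11.2] -> shift [-0.9 10.5  0.1] dist 11 yaw 0.1
```

Call:
play_rows(steps=[0,4,0,0,0.8,-2,6,0,0,0.8,-3,8,0,0,0.8,-4,9,0,0,0.8,-5,10,0,0,0.8,-5,11,0,0,0.8,-5,11,0,0,0.8,-5,11,0,0,0.8])

```text
time: 15.65
tool_pos: [590.9, -189.5, 83.5]
eef_rot: [0.672, 0.741, -0.005, -0.01]
force: [-27.4, 2.8, 21.9]
width: 70.3
finger_force: 13.6
```

```bash
python3 mv.py "inp('short',-48,84,0,8)"
```

```text
t 15.65 cur [ 590.9 -189.5   83.5] phi 0.097 w 70.3 F [-27.4   2.8  21.9] -> shift [-4.6  8.3 -0.8] dist 10 yaw 0.1
```

Call:
play_rows(steps=[5,-11,0,0,0.8,5,-25,-10,0,0.8,0,-50,-40,0,0.8,0,-90,-60,0,0.8,0,-130,-60,0,0.8,0,-150,-60,0,0.8,0,-150,-60,0,0.8,0,-150,-60,0,0.8])

```text
time: 16.45
tool_pos: [452.7, -207.4, 144.8]
eef_rot: [0.673, 0.74, 0.0, 0.002]
force: [0.8, -0.5, 0.6]
width: 70.3
finger_force: 0.0
```

Run:
```python
from mv import *
inp('short',-110,118)
p=shot('top'); j=p['frame'][150:215,345:430,::-1]
np.save('d.npy',world(p))
cv2.imwrite('pics/s4.png',cv2.resize(j,(765,585),interpolation=2))
```

```text
t 16.45 cur [ 452.7 -207.4  144.8] phi 0.094 w 70.3 F [ 0.8 -0.5  0.6] -> shift [-7.8 85.5 27. ] dist 90 yaw -0.0
```

View pics/s4.png

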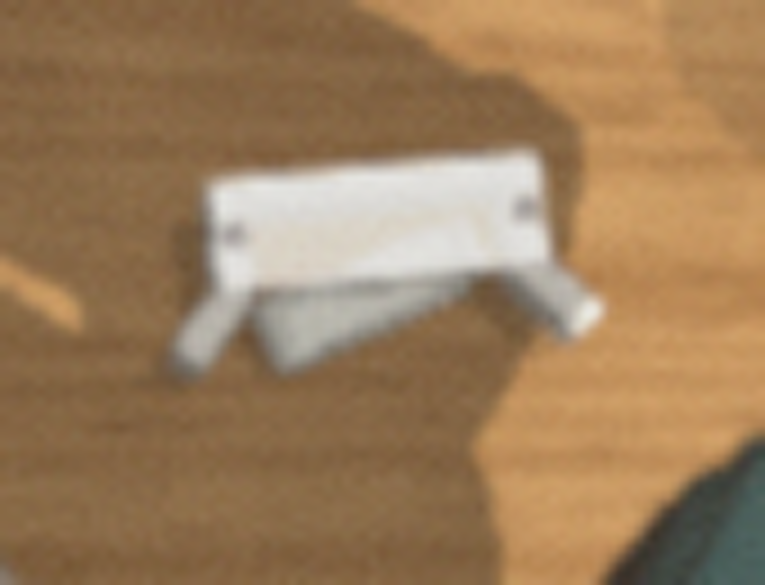

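Call:
play_rows(steps=[0,0,0,-8,0,0,20,0,-16,0,0,45,0,-24,0,0,70,0,-32,0,0,95,0,-40,0,0,120,0,-48,0,2,145,0,-56,0,3,165,0,-64,0])

```text
time: 17.3
tool_pos: [619.1, -187.4, 143.7]
eef_rot: [0.175, 0.985, -0.0, 0.001]
force: [0.6, 0.6, -0.2]
width: 9.7
finger_force: 0.0
```

```bash
python3 mv.py "inp('short',-13,95,np.pi/2,11)"
```

```text
t 17.3 cur [ 619.1 -187.4  143.7] phi 1.219 w 9.7 F [ 0.6  0.6 -0.2] -> shift [-14.    5.6  48.8] dist 51 yaw -25.6
```

Call:
play_rows(steps=[-14,5,0,-8,0,-14,5,10,-16,0,-14,5,25,-25.6,0,-14,5,38,-25.6,0,-14,5,46,-25.6,0,-14,5,49,-25.6,0,-14,5,51,-25.6,0,-14,5,53,-25.6,0])

```text
time: 18.1
tool_pos: [630.8, -188.1, 92.0]
eef_rot: [-0.044, 0.999, -0.0, 0.0]
force: [-6.0, 3.6, 20.2]
width: 0.1
finger_force: 10.3
```

```bash
python3 mv.py "inp('short',-12,90,np.pi/2,11)"
```

```text
t 18.1 cur [ 630.8 -188.1   92. ] phi 1.658 w 0.1 F [-6.   3.6 20.2] -> shift [-4.5  0.8  2. ] dist 5 yaw -0.4
```

Call:
play_rows(steps=[4,0,1,0,0,10,0,1,0,0,16,0,1,0,0,22,0,1,0,0,29,0,1,0,0,36,0,1,0,0,42,0,1,0,0,42,0,0,0,0])

```text
time: 18.9
tool_pos: [587.4, -191.6, 90.3]
eef_rot: [-0.044, 0.999, 0.0, -0.001]
force: [-0.4, -0.5, 0.2]
width: 0.6
finger_force: 0.0
```

```bash
python3 mv.py "inp('short',-12,90,np.pi/2,11)"
```

```text
t 18.9 cur [ 587.4 -191.6   90.3] phi 1.659 w 0.6 F [-0.4 -0.5  0.2] -> shift [-48.    0.5   0.3] dist 48 yaw -0.4
```

Call:
play_rows(steps=[0,0,-20,0,0.3,20,0,-50,0,0.3,60,0,-80,0,0.3,100,0,-80,0,0.3,140,0,-80,0,0.3,150,0,-80,0,0.3,150,0,-80,0,0.3,150,0,-80,0,0.3])

```text
time: 19.7
tool_pos: [440.9, -205.7, 171.1]
eef_rot: [-0.044, 0.999, -0.001, 0.001]
force: [0.4, 0.3, -0.4]
width: 26.0
finger_force: 0.0
```

```bash
cat > fc.py <<'E'
from mv import *
from fit import *
W=dict(long=94,medium=74,short=54);Lc=dict(long=90,medium=70,short=50)
def findclip(p,k,rng=90,starts=None):
    w=world(p); X,Y,A=PK[k]; c,s=np.cos(A),np.sin(A)
    u=(w[...,0]-X)*c+(w[...,1]-Y)*s; v=-(w[...,0]-X)*s+(w[...,1]-Y)*c
    m=(w[...,2]>6)&(w[...,2]<26)&(u>-rng)&(u<40)&(abs(v)<W[k]/2+30)
    bg=ras(p,pocket(W[k]),PK[k]); mm=cv2.GaussianBlur(m.astype(float),(5,5),1)
    def f(q):
        cx=X+q[0]*c-q[1]*s; cy=Y+q[0]*s+q[1]*c
        return ((np.maximum(bg,ras(p,clip(Lc[k]),(cx,cy,A+np.pi/2+q[2]/50)))-mm)**2).sum()
    best=None
    for x0 in starts or (0,-15,-30,-45):
        for a0 in(-20,0,20):
            r=minimize(f,[x0,0,a0],method="Nelder-Mead",options=dict(initial_simplex=[[x0,0,a0],[x0+6,0,a0],[x0,6,a0],[x0,0,a0+10]]))
            if best is None or r.fun<best.fun:best=r
    q=best.x; return np.round([q[0],q[1],q[2]/50,best.fun],2), np.round([X+q[0]*c-q[1]*s,Y+q[0]*s+q[1]*c,A+np.pi/2+q[2]/50],3)
E
python3 - <<'E'
from fc import *
p=shot('top'); save(p,'pics/s5.png'); print(findclip(p,'short')); print(findclip(p,'long'))
print(status.read_state()['tool_pos'])
q=shot('scene'); print(findclip(q,'long'),findclip(q,'short'))
E
```

```text
(array([ 0.5 ,  0.77,  0.37, 27.84]), array([ 648.62 , -195.888,    2.034]))
(array([5.270e+00, 5.140e+00, 1.000e-02, 4.061e+01]), array([649.604, 185.743,   1.816]))
[ 441.2301166  -205.68463338  170.96591071]
(array([ 5.17,  6.46, -3.11, 12.31]), array([649.191, 187.003,  -1.296])) (array([ 7.22, -6.36,  0.47, 74.94]), array([ 655.991, -202.348,    2.134]))
```

```bash
python3 mv.py "inp('short',-45,84,np.pi/2,12)"
```

```text
t 19.8 cur [ 441.2 -205.6  170.8] phi 1.66 w 26.2 F [-0.3  0.4 -0.2] -> shift [-161.7    2.3   87.1] dist 184 yaw -0.3
```

Call:
play_rows(steps=[-45,2,20,0,0,-90,2,30,0,0,-130,2,45,0,0,-150,2,65,0,0,-160,2,80,0,0,-162,2,86,0,0,-168,2,86,0,0,-176,2,86,0,0])

```text
time: 20.6
tool_pos: [614.6, -187.4, 84.9]
eef_rot: [-0.044, 0.999, 0.0, -0.0]
force: [0.5, 0.1, 0.5]
width: 0.4
finger_force: 0.0
```

```bash
python3 mv.py "inp('short',-11,84,np.pi/2,12)"
```

```text
t 20.6 cur [ 614.6 -187.4   84.9] phi 1.659 w 0.4 F [0.5 0.1 0.5] -> shift [-21.6  -0.3   0.9] dist 22 yaw -0.4
```

Call:
play_rows(steps=[-8,0,0,0,0,-14,0,0,0,0,-18,-2,0,0,0,-21,-6,0,0,0,-22,-10,0,0,0,-22,-6,0,0,0,-23,-12,0,0,0,-23,-12,0,0,0])

```text
time: 21.4
tool_pos: [637.2, -197.1, 84.7]
eef_rot: [-0.044, 0.999, 0.001, -0.001]
force: [-6.7, 1.5, 2.4]
width: 0.4
finger_force: 2.9
```

```bash
python3 mv.py "inp('short',-11,84,np.pi/2,12)"
```

```text
t 21.4 cur [ 637.2 -197.1   84.7] phi 1.659 w 0.4 F [-6.7  1.5  2.4] -> shift [ 0.1 11.4  0.7] dist 11 yaw -0.4
```

Call:
play_rows(steps=[4,8,0,0,0,1,10,0,0,0,-1.5,10,0,0,0,-1.5,10,0,0,0,10,5,0,0,0,25,0,-30,0,0,70,0,-70,0,0,120,0,-90,0,0.4])

```text
time: 22.2
tool_pos: [533.2, -208.1, 171.3]
eef_rot: [-0.045, 0.999, -0.002, 0.003]
force: [-0.0, -0.5, 0.0]
width: 5.4
finger_force: 0.0
```

Run:
```python
from fc import *
goto(462,-222,175,1.687);goto(462,-222,84,1.687)
p=shot('top'); print(findclip(p,'short'))
j=p['frame'][145:220,340:440,::-1]; k=shot('scene')['frame'][200:275,350:450,::-1]
cv2.imwrite('pics/s6.png',np.hstack([cv2.resize(k,(400,300),interpolation=2),cv2.resize(j,(400,300),interpolation=2)]))
```

```text
t 22.2 cur [ 533.2 -208.1  171.3] phi 1.66 w 5.4 F [-0.  -0.5  0. ] -> shift [72.1 -7.5 -4.1] dist 73 yaw -1.5
t 22.2 cur [ 533.2 -208.1  171.3] phi 1.66 w 5.4 F [-0.  -0.5  0. ] -> shift [72.6 -7.2 86.9] dist 114 yaw -1.5
(array([9.030e+00, 5.330e+00, 4.000e-02, 1.939e+02]), array([ 656.679, -190.539,    1.71 ]))
```

Call:
play_rows(steps=[36,-4,0,-1.5,0.5,70,-7,0,-1.5,0.5,70,-7,30,-1.5,0.5,70,-7,60,-1.5,0.5,70,-7,78,-1.5,0.5,70,-7,85,-1.5,0.5,70,-7,87,-1.5,0.5,70,-7,87,-1.5,0.5])

```text
time: 23.1
tool_pos: [462.9, -220.4, 82.2]
eef_rot: [-0.057, 0.998, -0.0, 0.0]
force: [-0.8, 0.3, -0.4]
width: 44.0
finger_force: 0.0
```

Run:
```python
from fc import *
goto(462,-222,83,1.687)
p=shot('top'); print(findclip(p,'short'))
print(status.read_state()['force'])
```

```text
t 23.1 cur [ 462.9 -220.4   82.2] phi 1.686 w 44.0 F [-0.8  0.3 -0.4] -> shift [ 1.  -1.5 -0.8] dist 2 yaw -0.1
(array([ 9.75,  0.58,  0.08, 26.64]), array([ 657.846, -195.201,    1.743]))
[-0.89649898 -0.16258242  1.08220885]
```

Call:
play_rows(steps=[1,-1.5,-0.5,0,0.5,1,-1.5,-0.5,0,0,1,-1.5,-0.5,0,0,1,-1.5,-0.5,0,0,1,-1.5,-0.5,0,0,1,-1.5,-0.5,0,0,1,-1.5,-0.5,0,0,1,-1.5,-30,0,0], squeeze=25)

```text
time: 23.95
tool_pos: [459.4, -220.5, 109.7]
eef_rot: [-0.057, 0.998, 0.002, -0.003]
force: [-0.1, 1.4, 0.1]
width: 15.8
finger_force: 25.0
```

```bash
python3 mv.py "goto(462,-222,83,1.687)" "inp('medium',-27,180)"
```

```text
t 23.95 cur [ 459.4 -220.5  109.7] phi 1.685 w 15.8 F [-0.1  1.4  0.1] -> shift [-2.6 -1.9 26.7] dist 27 yaw -0.1
t 23.95 cur [ 459.4 -220.5  109.7] phi 1.685 w 15.8 F [-0.1  1.4  0.1] -> shift [-185.2  211.1  -70.3] dist 289 yaw 108.9
```

Call:
play_rows(steps=[0,0,-45,8,0,-10,12,-71,16,0,-28,32,-71,24,0,-46,52,-71,32,0,-64,72,-71,40,0,-82,92,-71,48,0,-100,112,-71,56,0,-115,131,-71,64,0])

```text
time: 24.75
tool_pos: [561.1, -77.3, 182.7]
eef_rot: [0.483, 0.876, -0.0, -0.0]
force: [-0.3, -0.2, -0.3]
width: 15.7
finger_force: 25.0
```

```bash
python3 mv.py "inp('medium',-27,180,0,1.5)"
```

```text
t 24.75 cur [561.1 -77.3 182.7] phi 0.563 w 15.7 F [-0.3 -0.2 -0.3] -> shift [43.7 97.2  2.7] dist 107 yaw 44.6
```

Call:
play_rows(steps=[5,8,0,8,0,12,18,0,16,0,20,32,0,24,0,28,50,0,32,0,36,70,0,40,0,42,90,0,44.6,0,43.5,96,20,44.6,0,43.5,96,40,44.6,0])

```text
time: 25.55
tool_pos: [619.3, 10.9, 142.9]
eef_rot: [0.777, 0.63, 0.001, 0.001]
force: [0.3, 0.4, -0.2]
width: 16.0
finger_force: 25.0
```

```bash
python3 mv.py "inp('medium',-27,85.5,0,1.5)"
```

```text
t 25.55 cur [619.3  10.9 142.9] phi -0.209 w 16.0 F [ 0.3  0.4 -0.2] -> shift [ 0.7  0.4 57.4] dist 57 yaw 0.4
```

Call:
play_rows(steps=[0.5,-2,20,0.4,0,0.5,-2,38,0.4,0,0.5,-2,50,0.4,0,0.5,-2,56,0.4,0,0.5,-2,56,0.4,0,0.5,-2,56,0.4,0.27,0.5,-2,56,0.4,0.27,0.5,-2,56,0.4,0.27])

```text
time: 26.35
tool_pos: [616.7, 10.8, 87.8]
eef_rot: [0.779, 0.626, 0.001, 0.001]
force: [-0.4, 0.1, 0.1]
width: 23.4
finger_force: 0.0
```

```bash
python3 mv.py "inp('medium',-29,85.5,0,1.5)"
```

```text
t 26.35 cur [616.7  10.8  87.8] phi -0.217 w 23.4 F [-0.4  0.1  0.1] -> shift [1.5 1.  2.3] dist 3 yaw -0.1
```

Call:
play_rows(steps=[0,0,-20,0,0.27,0,-3,-60,0,0.34,0,-20,-70,-8,0.34,0,-40,-70,-16,0.34,0,-50,-70,-24,0.34,0,-50,-70,-32,0.34,0,-50,-70,-40,0.34,0,-50,-70,-48,0.34])

```text
time: 27.15
tool_pos: [567.4, 21.6, 157.7]
eef_rot: [0.455, 0.891, 0.0, 0.001]
force: [-0.2, 0.4, -0.2]
width: 30.2
finger_force: 0.0
```

Run:
```python
from fc import *
inp('medium',-60,84,np.pi/2,0)
q=shot('scene'); print(findclip(q,'medium',60))
```

```text
t 27.15 cur [567.4  21.6 157.7] phi 0.627 w 30.2 F [-0.2  0.4 -0.2] -> shift [-15.3  13.5  73.7] dist 76 yaw -41.7
(array([-3.118e+01, -2.470e+00,  2.000e-02,  2.772e+01]), array([615.019,   8.571,   1.375]))
```

Call:
play_rows(steps=[0,0,0,-8,0.34,0,0,0,-16,0.34,-5,4,5,-24,0.34,-10,9,15,-32,0.34,-14,13,30,-40,0.34,-14,13,50,-41.7,0.34,-14,13,66,-41.7,0.34,-14,13,73,-41.7,0.34])

```text
time: 28.0
tool_pos: [585.4, 17.8, 82.9]
eef_rot: [0.112, 0.994, -0.0, -0.001]
force: [-0.2, -0.4, -0.2]
width: 29.4
finger_force: 0.0
```

```bash
python3 mv.py "inp('medium',-10,84,np.pi/2,0)"
```

```text
t 28.0 cur [585.4  17.8  82.9] phi 1.346 w 29.4 F [-0.2 -0.4 -0.2] -> shift [-52.1   0.2  -1.1] dist 52 yaw -0.5
```

Call:
play_rows(steps=[-8,0,-1,-0.5,0.34,-16,0,-1,-0.5,0.34,-24,0,-1,-0.5,0.34,-32,0,-1,-0.5,0.34,-39,0,-1,-0.5,0.34,-45,0,-1,-0.5,0.34,-49,0,-1,-0.5,0.34,-51,0,-1,-0.5,0.34])

```text
time: 28.8
tool_pos: [626.8, 10.7, 84.4]
eef_rot: [0.108, 0.994, 0.002, -0.011]
force: [-24.8, 15.6, 24.0]
width: 29.7
finger_force: 15.0
```

```bash
python3 mv.py "inp('medium',-10,84,np.pi/2,0)"
```

```text
t 28.8 cur [626.8  10.7  84.4] phi 1.355 w 29.7 F [-24.8  15.6  24. ] -> shift [-10.2  -2.1   0.2] dist 10 yaw 0.0
```

Call:
play_rows(steps=[10,0,0,0,0.34,20,0,0,0,0.34,25,0,-30,0,0.34,40,0,-60,0,0.34,70,0,-70,0,0.34,100,0,-70,0,0.34,120,0,-70,0,0.34,120,0,-70,0,0.34])

```text
time: 29.6
tool_pos: [516.0, 32.2, 155.2]
eef_rot: [0.106, 0.994, -0.0, -0.001]
force: [0.6, 1.5, -0.2]
width: 29.5
finger_force: 0.0
```

Run:
```python
from fc import *
inp('medium',-40,84,np.pi/2,0)
q=shot('scene'); print(findclip(q,'medium',60))
p=shot('top'); print(findclip(p,'medium',60),findclip(p,'long',60),findclip(p,'short',60))
k=q['frame'][175:240,290:375,::-1];j=p['frame'][145:210,240:325,::-1]
cv2.imwrite('pics/m6.png',np.hstack([cv2.resize(k,(400,306),interpolation=2),cv2.resize(j,(400,306),interpolation=2)]))
```

```text
t 29.6 cur [516.   32.2 155.2] phi 1.358 w 29.5 F [ 0.6  1.5 -0.2] -> shift [-93.1   0.4  71.1] dist 117 yaw 0.2
(array([ 1.49, -0.68, -0.26, 38.13]), array([647.313,   3.319,   1.093]))
(array([ 11.33,  -4.59,  -3.4 , 494.28]), array([656.081,  -2.611,  -2.041])) (array([ 1.4710e+01, -6.6300e+00, -7.0000e-02,  7.9605e+02]), array([661.558, 176.539,   1.738])) (array([10.32,  2.16,  0.11, 27.4 ]), array([ 658.268, -193.571,    1.774]))
```

View pics/m6.png

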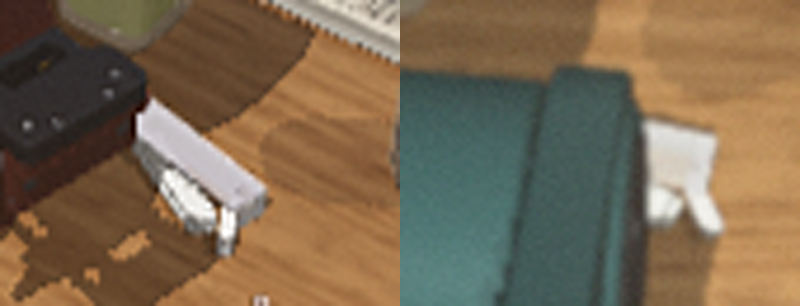

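```bash
python3 mv.py "inp('medium',-42,84,np.pi/2,-22)"
```

```text
t 29.7 cur [519.8  31.6 155.5] phi 1.357 w 30.3 F [1.  0.1 0.1] -> shift [-86.9 -21.9  71.7] dist 115 yaw 0.1
```

Call:
play_rows(steps=[-45,-22,0,0,0,-80,-22,10,0,0,-90,-22,30,0,0,-91,-22,50,0,0,-91,-22,65,0,0,-91,-22,71,0,0,-95,-22,71,0,0,-101,-22,71,0,0])

```text
time: 30.5
tool_pos: [613.0, -10.9, 84.4]
eef_rot: [0.106, 0.994, -0.0, 0.0]
force: [0.5, -0.1, -0.4]
width: 0.7
finger_force: 0.0
```

```bash
python3 mv.py "inp('medium',-11,84,np.pi/2,-22)"
```

```text
t 30.5 cur [613.  -10.9  84.4] phi 1.358 w 0.7 F [ 0.5 -0.1 -0.4] -> shift [-18.   -0.1   0.4] dist 18 yaw 0.2
```

Call:
play_rows(steps=[-6,0,0,0,0,-11,0,0,0,0,-15,2,0,0,0,-18,6,0,0,0,-19,10,0,0,0,-19,6,0,0,0,-20,12,0,0,0,-20,12,0,0,0])

```text
time: 31.3
tool_pos: [633.4, -3.0, 83.5]
eef_rot: [0.106, 0.994, -0.0, -0.001]
force: [-4.5, -0.3, -0.4]
width: 0.3
finger_force: 2.2
```

```bash
python3 mv.py "inp('medium',-11,84,np.pi/2,-22)"
```

```text
t 31.3 cur [633.4  -3.   83.5] phi 1.358 w 0.3 F [-4.5 -0.3 -0.4] -> shift [  0.3 -12.1  -0.5] dist 12 yaw 0.2
```

Call:
play_rows(steps=[15,0,0,0,0,30,0,-40,0,0,55,20,-80,0,0,90,45,-110,0,0,125,75,-140,0,0,160,110,-150,0,0,190,145,-150,0,0,220,180,-150,0,0])

```text
time: 32.1
tool_pos: [458.3, 220.6, 235.6]
eef_rot: [0.107, 0.994, 0.001, 0.002]
force: [0.8, 0.4, -0.0]
width: 0.5
finger_force: 0.0
```

Call:
play_rows(steps=[30,30,0,0,0,50,70,0,0,0,70,110,0,0,0,70,150,0,0,0,70,160,0,0,0,70,160,0,0,0,70,160,0,0,0,70,160,0,0,0])

```text
time: 32.9
tool_pos: [423.4, 388.4, 233.8]
eef_rot: [0.107, 0.994, -0.0, -0.0]
force: [0.7, -0.5, 0.1]
width: -0.1
finger_force: 0.0
```

Run:
```python
from fc import *
print(status.read_state()['tool_pos'])
for n in('top','scene'):
    p=shot(n); save(p,f'pics/f_{n}.png')
    for k in W: 
        print(n,k,findclip(p,k,40)[0])
        # depth profile: rows of pixels in front of the mouth by pocket u, counting white at clip height
        w=world(p); X,Y,A=PK[k]; c,s=np.cos(A),np.sin(A)
        u=(w[...,0]-X)*c+(w[...,1]-Y)*s; v=-(w[...,0]-X)*s+(w[...,1]-Y)*c
        for lo,hi in((-W[k]/2+4,-8),(8,W[k]/2-4)):
            print([(a,round(float(np.median(w[...,2][(u>a)&(u<a+2)&(v>lo)&(v<hi)])),1)) for a in range(-12,10,2) if ((u>a)&(u<a+2)&(v>lo)&(v<hi)).any()])
    for k in("garlic","lemon","cup","tin","spice_jar"):
        d=vision.trace(p,k)
        if d: print(k,round(d[0]['confidence'],2),np.round(np.nanmedian(world(p)[d[0]['mask']],0)))
```

```text
[423.38290023 388.38956643 233.80826451]
top long [ 5.74  3.69  3.16 39.68]
[(-12, 0.1), (-10, -0.1), (-8, -0.5), (-6, 1.0), (-4, 3.9), (-2, 10.8), (0, 18.5), (2, 18.0), (4, 18.2), (6, 19.0), (8, 18.9)]
[(-12, -0.8), (-10, -0.1), (-8, -0.0), (-6, 0.9), (-4, 4.5), (-2, 12.3), (0, 17.8), (2, 17.7), (4, 19.0), (6, 19.4), (8, 18.4)]
top medium [ 9.2   8.04  0.04 26.89]
[(-12, -0.4), (-10, 0.4), (-8, -0.1), (-6, 0.1), (-4, 0.1), (-2, 0.1), (0, 6.3), (2, 18.6), (4, 19.0), (6, 18.1), (8, 18.7)]
[(-12, -0.2), (-10, -0.2), (-8, 0.5), (-6, 0.0), (-4, 0.2), (-2, 0.3), (0, 10.9), (2, 18.7), (4, 18.7), (6, 19.3), (8, 18.5)]
top short [ 9.46  4.72  0.05 26.39]
[(-12, 0.9), (-10, -0.6), (-8, -0.1), (-6, -0.8), (-4, 0.2), (-2, -0.6), (0, 5.7), (2, 19.2), (4, 18.4), (6, 19.2), (8, 19.8)]
[(-12, 0.1), (-10, -1.5), (-8, -0.7), (-6, -0.6), (-4, -1.0), (-2, 3.7), (0, 17.1), (2, 19.7), (4, 19.2), (6, 19.0), (8, 20.0)]
garlic 0.72 [ 555. -107.   37.]
lemon 0.81 [555.  99.  47.]
cup 0.66 [379.  98.  23.]
tin 0.86 [ 398. -119.   69.]
spice_jar 0.6 [ 545. -371.  101.]
scene long [ 4.38  4.74  3.17 11.15]
[(-1
[... 261 characters left out ...]
44  8.26 -3.08 11.99]
[(-12, 2.0), (-10, 2.2), (-8, 2.1), (-6, 1.8), (-4, 2.0), (-2, 1.6), (0, 11.8), (2, 11.3), (4, 14.8), (6, 21.0), (8, 21.5)]
[(-12, 1.5), (-10, 2.6), (-8, 0.6), (-6, 1.6), (-4, 1.0), (-2, 3.1), (0, 7.1), (2, 12.5), (4, 20.6), (6, 20.4), (8, 20.3)]
scene short [ 8.78 -0.62  0.14 11.35]
[(-12, 1.9), (-10, 2.9), (-8, 0.8), (-6, 1.7), (-4, 2.0), (-2, 1.0), (0, 6.9), (2, 8.0), (4, 10.1), (6, 20.1), (8, 21.0)]
[(-12, 2.4), (-10, 3.1), (-8, 2.7), (-6, 1.7), (-4, 2.2), (-2, 9.0), (0, 7.3), (2, 13.6), (4, 19.7), (6, 18.8), (8, 21.7)]
garlic 0.82 [ 549. -112.   37.]
lemon 0.95 [548.  93.  45.]
cup 0.7 [382.  99.  35.]
tin 0.79 [ 387. -126.   68.]
spice_jar 0.56 [ 536. -380.   79.]
```

```bash
python3 mv.py "inp('long',-45,230,np.pi/2,0)" "inp('long',-45,84,np.pi/2,0)"
```

```text
t 33.5 cur [423.4 389.9 233.9] phi 1.357 w 0.8 F [-1.4 -0.3 -0.8] -> shift [-221.3 -178.2    4. ] dist 284 yaw -25.9
t 33.5 cur [423.4 389.9 233.9] phi 1.357 w 0.8 F [-1.4 -0.3 -0.8] -> shift [-221.3 -178.2  150. ] dist 321 yaw -25.9
```

Call:
play_rows(steps=[-20,-30,0,-5,0.5,-50,-60,0,-10,0.5,-85,-90,0,-15,0.5,-120,-115,0,-20,0.5,-155,-135,0,-26,0.5,-190,-155,10,-26,0.5,-215,-172,25,-26,0.5,-220,-178,50,-26,0.5])

```text
time: 34.3
tool_pos: [604.9, 167.1, 184.9]
eef_rot: [-0.119, 0.993, -0.0, 0.003]
force: [0.1, 0.8, -0.6]
width: 43.6
finger_force: 0.0
```

```bash
python3 mv.py "inp('long',-40,84,np.pi/2,0)" "inp('long',-9,84,np.pi/2,0)"
```

```text
t 34.3 cur [604.9 167.1 184.9] phi 1.809 w 43.6 F [ 0.1  0.8 -0.6] -> shift [ -2.    2.6 100.9] dist 101 yaw -0.1
t 34.3 cur [604.9 167.1 184.9] phi 1.809 w 43.6 F [ 0.1  0.8 -0.6] -> shift [-33.    2.6 101.1] dist 106 yaw -0.1
```

Call:
play_rows(steps=[0,2.6,40,0,0.5,0,2.6,75,0,0.5,0,2.6,95,0,0.5,-4,2.6,101,0,0.5,-14,2.6,101,0,0.5,-24,2.6,101,0,0.5,-30,2.6,101,0,0.5,-32,2.6,101,0,0.5])

```text
time: 35.1
tool_pos: [633.1, 179.8, 84.0]
eef_rot: [-0.12, 0.993, 0.0, 0.001]
force: [-0.1, -0.7, -0.0]
width: 44.0
finger_force: 0.0
```

```bash
python3 mv.py "inp('long',-9,84,np.pi/2,0)"
```

```text
t 35.1 cur [633.1 179.8  84. ] phi 1.811 w 44.0 F [-0.1 -0.7 -0. ] -> shift [-3.1 -3.3 -0. ] dist 5 yaw 0.1
```

Call:
play_rows(steps=[-1,-3,0,0,0.5,-2,-3,0,0,0.5,-3,-3,0,0,0.5,-3.5,-3,0,0,0.5,-4,-3,0,0,0.5,-4.5,-3,0,0,0.5,-5,-3,0,0,0.5,-5,-3,0,0,0.5])

```text
time: 35.9
tool_pos: [634.9, 177.2, 82.8]
eef_rot: [-0.12, 0.993, -0.0, -0.002]
force: [-5.9, -2.5, 6.0]
width: 44.1
finger_force: 3.3
```

```bash
python3 mv.py "inp('long',-9,84,np.pi/2,0)"
```

```text
t 35.9 cur [634.9 177.2  82.8] phi 1.811 w 44.1 F [-5.9 -2.5  6. ] -> shift [-2.1 -0.3 -1.3] dist 2 yaw 0.1
```

Call:
play_rows(steps=[-2,0,0,0,0.5,-4,0,0,0,0.5,-4,0,0,0,0.5,5,0,0,0,0.5,20,0,0,0,0.5,30,0,-40,0,0.5,40,20,-90,0,0.5,60,50,-140,0,0.5])

```text
time: 36.7
tool_pos: [574.6, 205.6, 211.3]
eef_rot: [-0.119, 0.993, 0.0, 0.002]
force: [0.9, 1.1, -0.1]
width: 43.9
finger_force: 0.0
```

Call:
play_rows(steps=[40,20,0,0,0.5,80,40,0,0,0.5,120,60,0,0,0.5,150,90,0,0,0.5,160,130,0,0,0.5,160,150,0,0,0.5,160,150,0,0,0.5,160,150,0,0,0.5])

```text
time: 37.5
tool_pos: [382.7, 313.5, 209.7]
eef_rot: [-0.121, 0.993, 0.0, 0.001]
force: [-0.5, -0.1, 0.2]
width: 43.9
finger_force: 0.0
```

Run:
```python
from fc import *
print(status.read_state()['tool_pos'])
for n in('top','scene'):
    p=shot(n)
    for k in W: 
        w=world(p); X,Y,A=PK[k]; c,s=np.cos(A),np.sin(A)
        u=(w[...,0]-X)*c+(w[...,1]-Y)*s; v=-(w[...,0]-X)*s+(w[...,1]-Y)*c
        for lo,hi in((-W[k]/2+4,-8),(8,W[k]/2-4)):
            print(n,k,[(a,round(float(np.median(w[...,2][(u>a)&(u<a+2)&(v>lo)&(v<hi)])),1)) for a in range(-8,8,2) if ((u>a)&(u<a+2)&(v>lo)&(v<hi)).any()])
```

```text
[382.65192902 313.53631339 209.67196912]
top long [(-8, -0.6), (-6, -0.3), (-4, -0.3), (-2, 4.0), (0, 9.1), (2, 18.3), (4, 18.9), (6, 19.6)]
top long [(-8, 0.6), (-6, -0.5), (-4, -0.1), (-2, 3.0), (0, 10.4), (2, 19.8), (4, 18.9), (6, 19.1)]
top medium [(-8, 0.0), (-6, 0.8), (-4, -0.9), (-2, 0.8), (0, 8.1), (2, 18.4), (4, 19.4), (6, 18.7)]
top medium [(-8, -0.2), (-6, 0.6), (-4, 0.7), (-2, 1.5), (0, 10.2), (2, 18.9), (4, 18.7), (6, 19.2)]
top short [(-8, 0.8), (-6, -0.8), (-4, -0.4), (-2, 1.3), (0, 10.6), (2, 19.3), (4, 19.1), (6, 18.0)]
top short [(-8, 0.4), (-6, 0.0), (-4, -1.1), (-2, 6.6), (0, 9.7), (2, 17.9), (4, 20.1), (6, 17.4)]
scene long [(-8, 1.5), (-6, 1.8), (-4, 2.1), (-2, 3.2), (0, 10.4), (2, 10.0), (4, 12.5), (6, 19.9)]
scene long [(-8, 0.6), (-6, 1.7), (-4, 1.1), (-2, 3.9), (0, 5.8), (2, 13.5), (4, 12.8), (6, 20.3)]
scene medium [(-8, 1.5), (-6, 1.5), (-4, 0.9), (-2, 1.6), (0, 5.6), (2, 10.1), (4, 18.4), (6, 20.3)]
scene medium [(-8, 1.7), (-6, 1.0), (-4, 1.4), (-2, 2.5), (0, 9.9), (2, 12.9), (4, 20.4), (6, 20.4)]
scene short [(-8, 1.3), (-6, 1.1), (-4, 2.5), (-2, 2.8), (0, 19.3), (2, 5.0), (4, 12.8), (6, 19.7)]
scene short [(-8, 1.0), (-6, 1.7), (-4, 1.8), (-2, 4.0), (0, 8.0), (2, 12.6), (4, 13.7), (6, 20.5)]
```

All three read flush with their mouths, so I'm handing in.

```bash
python3 -c "
from workcell import ticket
print(ticket.sign_off())"
```

```text
the job is handed in; nothing more can be done
None
```

I handed the job in at about 37.6 s of the 72 s. All three clips are in their own pockets and read about flush with the mouths in the last depth images, and the last check (before a final nudge on the long clip) showed the bystanders where they started. The sign-off gave no verdict.

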